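# Put the samples away in the cooler door

### The job

Pull the bench cooler's blue door wide open by its bar handle, about square to the cabinet. Stand every amber bottle on the bench upright in the yellow bin and every magenta box upright in the white bin, both on the inside of the door, then shut the door fully with everything still standing in its bin. Leave the tip box and the green vial rack where they are.

Things in the scene. Friction and masses are not known exactly. Their poses are not given: they have to be found in the camera images.
- door (a joint): the cooler's door on its upright hinge: 0 shut flush, grows as it opens, in rad; stops at 1.75. Stiff hinge (about 0.15 N m friction): it stays where it is left. It starts shut or slightly ajar (up to 0.15)
- door_hinge (a point): point on the upright hinge axis at the door's top edge, 250 mm above the bench; hinge on the left as the robot faces the cooler. Axes turn with the door: z up, -y along the door to its free edge, +x out of its inner face (into the cooler when shut). Panel: y 0 to -340 mm, x -20 to 0 mm, 250 mm high. Opening turns it clockwise seen from above, free edge towards the robot
- handle: steel bar handle on the outer face of the blue door: the upright bar itself with its two stand-offs. Origin at the foot of the hinge axis, axes as door_hinge
- handle_grip (a point): middle of the upright steel bar handle, at 185 mm height: bar 11 mm thick, 100 mm long (its top end about 10 mm below the top of the door), 35 mm off the outer face, 305 mm from the hinge along the door, near the free edge; axes as door_hinge. It can be pinched from above by its upper part
- cooler: white bench-top sample cooler, a box 220 mm deep (x), 340 mm wide (y), 250 mm high, fixed, origin at the centre of its underside, front (-x) roughly facing the robot, blue door over the whole front; 12 mm walls, so the ceiling inside is at 238 mm
- bottle_bin_floor (a point): centre of the inner floor (165 mm above the bench) of the YELLOW open bin fixed inside the door next to the hinge; axes as door_hinge. Inside 94 mm (x) by 125 mm (y), walls 46 mm high, 4 mm thick; its back is against the door panel, whose top is 85 mm above the bin floor. Centre 53 mm from the inner door face, 100.5 mm from the hinge along the door
- box_bin_floor (a point): the same for the WHITE open bin near the free edge of the door, 233.5 mm from the hinge; same size, height and axes
- bottle0: amber glass bottle with blue cap and white label, 32 mm diameter over body and cap, 56 mm high, about 90 g, most of it in its thick glass foot (centre of mass 11 mm up, so it does not tip easily), origin at the centre of its underside, z up through the cap; None if absent
- bottle1: amber glass bottle with blue cap and white label, 32 mm diameter over body and cap, 56 mm high, about 90 g, most of it in its thick glass foot (centre of mass 11 mm up, so it does not tip easily), origin at the centre of its underside, z up through the cap; None if absent
- bottle2: amber glass bottle with blue cap and white label, 32 mm diameter over body and cap, 56 mm high, about 90 g, most of it in its thick glass foot (centre of mass 11 mm up, so it does not tip easily), origin at the centre of its underside, z up through the cap; None if absent
- cbox0: magenta cuvette box with a thin white band and a 14 mm dark steel foot, 32 x 32 x 56 mm high in all, about 90 g, most of it in the foot (centre of mass 11 mm up, so it does not tip easily), origin at the centre of its underside, z up; None if absent
- cbox1: magenta cuvette box with a thin white band and a 14 mm dark steel foot, 32 x 32 x 56 mm high in all, about 90 g, most of it in the foot (centre of mass 11 mm up, so it does not tip easily), origin at the centre of its underside, z up; None if absent
- cbox2: magenta cuvette box with a thin white band and a 14 mm dark steel foot, 32 x 32 x 56 mm high in all, about 90 g, most of it in the foot (centre of mass 11 mm up, so it does not tip easily), origin at the centre of its underside, z up; None if absent
- tipbox: yellow pipette-tip box with clear lid, 112 x 77 x 60 mm, bystander, origin at the centre of its underside
- vials: green rack holding eight purple-capped vials, 110 x 60 x 62 mm high, bystander, origin at the centre of its underside
Mind the look-alikes: they are no part of the job. Leave any turquoise look-alike of the bottle2 alone.

How it is judged:
On the way, in this order (a step that is already met when the one before it is completed fails the run):
1. the door is being pulled open by its handle (value of joint door between 0.35 and 1.1 rad and contact force between the fingers and handle above 0.5 N), for 0.1 s.
2. the door stands wide open (beyond 1.2 rad) (value of joint door above 1.2 rad), for 0.2 s.
3. every bottle stands in the yellow bin and every box in the white bin (x of bottle0 in the frame of bottle_bin_floor between -0.05 and 0.05 m and y of bottle0 in the frame of bottle_bin_floor between -0.066 and 0.066 m and z of bottle0 in the frame of bottle_bin_floor between -0.01 and 0.02 m and angle between each of bottle0, bottle1, bottle2, cbox0, cbox1, cbox2's own z axis and vertical below 0.35 rad and x of bottle1 in the frame of bottle_bin_floor between -0.05 and 0.05 m and y of bottle1 in the frame of bottle_bin_floor between -0.066 and 0.066 m and z of bottle1 in the frame of bottle_bin_floor between -0.01 and 0.02 m and x of bottle2 in the frame of bottle_bin_floor between -0.05 and 0.05 m and y of bottle2 in the frame of bottle_bin_floor between -0.066 and 0.066 m and z of bottle2 in the frame of bottle_bin_floor between -0.01 and 0.02 m and x of cbox0 in the frame of box_bin_floor between -0.05 and 0.05 m and y of cbox0 in the frame of box_bin_floor between -0.066 and 0.066 m and z of cbox0 in the frame of box_bin_floor between -0.01 and 0.02 m and x of cbox1 in the frame of box_bin_floor between -0.05 and 0.05 m and y of cbox1 in the frame of box_bin_floor between -0.066 and 0.066 m and z of cbox1 in the frame of box_bin_floor between -0.01 and 0.02 m and x of cbox2 in the frame of box_bin_floor between -0.05 and 0.05 m and y of cbox2 in the frame of box_bin_floor between -0.066 and 0.066 m and z of cbox2 in the frame of box_bin_floor between -0.01 and 0.02 m), for 0.2 s.
At the end, for the whole second after the job is handed in: door shut to within 0.05 rad; every bottle that is present stands in the yellow bin and every box that is present in the white bin, tilted less than 0.35 rad, underside within 20 mm of the bin floor, at rest (all of step 3 and value of joint door below 0.05 rad and linear speed of each of bottle0, bottle1, bottle2, cbox0, cbox1, cbox2 below 0.03 m/s); the robot touches nothing.
It fails at once if the tip box is moved more than 30 mm or tipped (distance of tipbox from where it was at the start of the episode above 0.03 m or angle between tipbox's own z axis and vertical above 0.3 rad).
It fails at once if the vial rack is moved more than 30 mm or tipped (distance of vials from where it was at the start of the episode above 0.03 m or angle between vials's own z axis and vertical above 0.3 rad).
Of bottle0, bottle1, bottle2, cbox0, cbox1, cbox2 only 3 to 5 are there at a start; the rules pass over those that are not, and their reading is None.
At some moment in a run one of bottle0, bottle1, bottle2, cbox0, cbox1, cbox2 may be knocked a few centimetres aside while the robot is not near it.
It also fails if it takes over 210 s, if anything falls off the work surface, if the arm or the gripper's body presses on something with over 40 N, if the wrist force passes 120 N, or if a joint passes its speed limit or range.

### The arm

A 7-joint arm with a two-finger parallel gripper is mounted at the origin on the work surface. World frame = base frame: x ahead of the robot, y to its left, z up, the work surface at z = 0. Lengths are in m, angles in rad, forces in N, time in s.
With the tool pointing down it reaches from about 0.425 to 0.95 m from the base axis. Payload 4.7 kg.
Tool frame: the origin (TCP) lies between the finger pads; the fingertips stand 25 mm ahead of it and the grasp point (between the pads) lies 6 mm ahead of it; z points along the fingers, y is the line along which they close (so a half turn about z gives the same grasp; the last joint's range is limited). The gripper opens to 85 mm and grips with 20 to 120 N. Pads are 22 mm wide; open, the fingers measure 114 mm over their backs; the gripper's body (76 mm by 85 mm) begins 54 mm behind the grasp point. The pads swing forward as they close: fully open they stand 13 mm farther back than shut.
Start: joints at [-1.276, 0.469, -0.049, 1.532, 0.024, 1.141, -0.082], TCP at [0.215, 0.64, 0.256] pointing down, gripper open.
Joint ranges: [-2.59, 2.59], [-0.33, 1.99], [-1.39, 1.29], [0.1, 2.45], [-1.04, 4.18], [0.21, 1.99], [-2.66, 2.66]. Speed limits (rad/s): [2.57, 2.57, 3.14, 3.14, 3.14, 3.14, 3.14].

### API

Orientations are given as a 3x3 rotation matrix whose columns are the frame's x, y, z axes.
In Python, from rig import * gives the robot as it stands. Calls block until the motion is done:
- movep(position, orientation): joint-space move of the TCP to a pose.
- move_l(position, attitude=None, feed=0.15, until_force=None): straight line of the TCP; attitude=None keeps the orientation; feed is the mean speed in m/s. With until_force (N) it stops when the force on the tool has changed by that much, and returns True; else False.
- move_joints(angles): joint-space move.
- command_gripper(opening, newtons=None): finger opening in m; newtons is the grip in N (None keeps the last); returns when the fingers have stopped.
- sleep(seconds).
- inverse_kinematics(position, orientation): joint angles nearest the present ones, or None.
- sense(): the state.
- camera(name): name is "scene" or "top" or "wrist"; returns (picture, depth): 384x512x3 uint8, red, green, blue; 384x512 float32, m along the optical axis (not along the pixel's ray), 0 where there is no reading.
- camera_params(name): a dict with "K" (3x3 intrinsics, pixels), "dist" ([k1, k2, p1, p2, k3] as OpenCV has them; the pictures are not rectified), "position" and "rotation" of the camera in the world; the wrist camera has in their place "tool_from_camera" (4x4, takes a point from camera to tool coordinates, whose origin is the TCP and whose axes are the flange's). Camera axes: x right, y down, z forward; pixel columns grow to the right and rows downward; lengths in m; the calibration is good to about 2 mm. A picture is of the moment at which its call begins: read the wrist's pose just before it. camera_params takes no time and is no camera call.
A pose or a line that the arm cannot do raises Unreachable and nothing moves.
- finish_job(): hands the job in; it is judged then, once.
The state is a dict: "time_s": time; "joint_pos": joint angles; "qd": joint speeds; "joint_efforts": joint torques, N m; "position": TCP position; "tcp_rot": TCP orientation; "wrist_force": force on the tool from outside, world axes, zero at the start; "ft_torque": the same for the moment, N m; "finger_gap": finger opening in m; "gripper_force": force on a finger pad.
Only numpy, scipy, OpenCV 4.12 (cv2) and the standard library are available. Lean on these libraries where they do the work, as an engineer would, in place of code of your own. Each camera call takes 0.05 s, during which the arm holds its last target. There are 200 camera calls.

## Working session

There is one attempt and no reset: what is moved stays moved. The work goes in short steps, each a Python script; the robot and the scene stay as the last script left them, time stands still between calls to the robot, and variables do not carry over. Pictures are saved under pics/ and viewed, at most 14 in all, crops included, and the job is handed in when it is done.

```bash
mkdir -p pics; ls
cat > h.py <<'E'
from rig import *
import numpy as np, cv2
def snap(n):
    s=sense(); im,d=camera(n); p=camera_params(n)
    if n=='wrist':
        T=np.array(p['tool_from_camera']); R=np.array(s['tcp_rot']); 
        Rc=R@T[:3,:3]; pc=R@T[:3,3]+np.array(s['position'])
    else: Rc=np.array(p['rotation']); pc=np.array(p['position'])
    return im,d,np.array(p['K']),np.array(p['dist']),Rc,pc
def cloud(v):
    im,d,K,D,R,p=v
    h,w=d.shape; u=np.stack(np.meshgrid(np.arange(w),np.arange(h)),-1).reshape(-1,1,2).astype(np.float32)
    n=cv2.undistortPoints(u,K,D).reshape(h,w,2)
    P=np.concatenate([n,np.ones((h,w,1))],-1)*d[...,None]
    P=P@R.T+p; P[d<=0]=np.nan
    return P
def save(n,im,s=None):
    if s: im=cv2.resize(im,None,fx=s,fy=s,interpolation=cv2.INTER_CUBIC)
    cv2.imwrite('pics/'+n+'.png',im[...,::-1])
E
python3 - <<'E'
from h import *
a=snap('scene');b=snap('top')
import pickle; pickle.dump((a,b),open('v0.pkl','wb'))
save('s0',a[0],1.5);save('t0',b[0],1.5)
for v in(a,b): print(v[5].round(3),v[4].round(2).tolist())
print(sense()['time_s'])
E
```

```text
pics
[ 0.871 -0.643  0.981] [[0.9, 0.34, -0.26], [0.43, -0.74, 0.52], [-0.02, -0.58, -0.82]]
[ 0.544 -0.097  1.277] [[0.02, -1.0, 0.05], [-1.0, -0.02, -0.03], [0.03, -0.05, -1.0]]
0.1
```

View pics/s0.png

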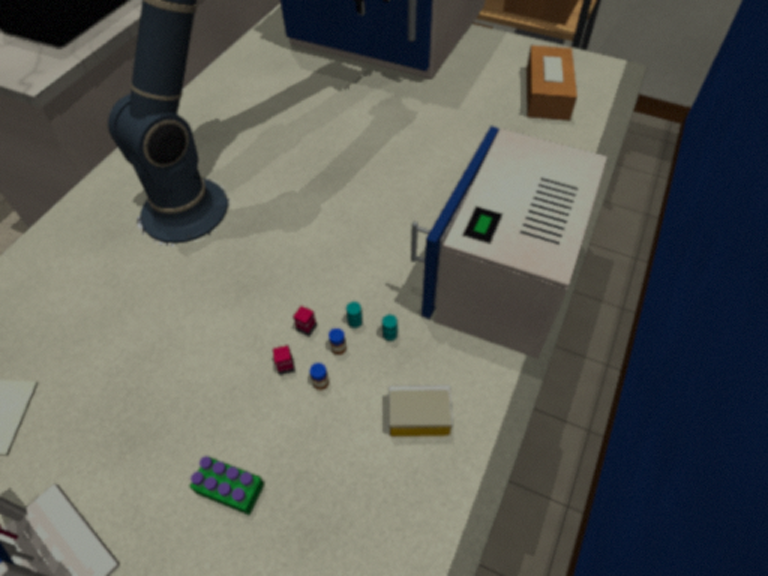

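View pics/t0.png

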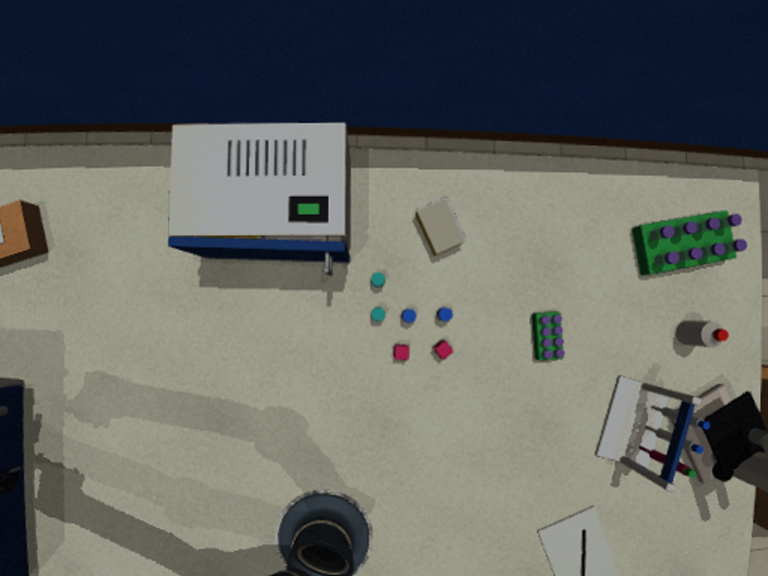

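The top view shows two amber bottles with blue caps at about (408,315) and (445,314), and two magenta boxes at (401,352) and (443,349), in 1.5x pixels. The turquoise look-alikes at (378,279) and (378,314) are to be left alone. The door is slightly ajar, with its handle at (328,262).

```bash
cat > m.py <<'E'
from h import *
def comps(v,mask,amin=15):
    n,l,st,c=cv2.connectedComponentsWithStats(mask.astype(np.uint8))
    return [(l==i) for i in range(1,n) if st[i,4]>=amin]
def masks(im):
    h=cv2.cvtColor(im,cv2.COLOR_RGB2HSV).astype(int); H,S,V=h[...,0],h[...,1],h[...,2]
    return dict(mag=(H>160)&(S>140)&(V>60), cap=(H>104)&(H<125)&(S>150)&(V>60), turq=(H>80)&(H<97)&(S>120)&(V>50))
E
python3 - <<'E'
from m import *
import pickle
a,b=pickle.load(open('v0.pkl','rb'))
for nm,v in(('scene',a),('top',b)):
    P=cloud(v)
    for k,m in masks(v[0]).items():
        for c in comps(v,m):
            q=P[c]; q=q[~np.isnan(q[:,0])]
            if len(q)==0: continue
            zt=np.percentile(q[:,2],90)
            t=q[q[:,2]>zt-.012]
            u=np.argwhere(c).mean(0)[::-1]
            print(nm,k,u.round(0),len(q),'zt',zt.round(3),'topmean',t.mean(0).round(3),'mid',((t.min(0)+t.max(0))/2).round(3),'sz',(np.ptp(t,axis=0)).round(3))
P=cloud(b); 
ok=(P[...,2]>.235)&(P[...,2]<.27)&(P[...,1]>-.2)&(P[...,0]>.4)
l=max(comps(b,ok),key=lambda c:c.sum()); 
hsv=cv2.cvtColor(b[0],cv2.COLOR_RGB2HSV)
bl=(hsv[...,0]>100)&(hsv[...,0]<130)&(hsv[...,1]>120)
for nm,c in(('white',l&(hsv[...,1]<60)),('blue',l&bl)):
    q=P[c][:,:2].astype(np.float32); r=cv2.minAreaRect(q); print(nm,len(q),r,cv2.boxPoints(r).round(3).tolist(), np.median(P[c][:,2]))
# bar handle: points above .15, in front
hd=(P[...,2]>.2)&(P[...,2]<.25)&(~bl)&(P[...,0]<.62)&(P[...,0]>.5)&(P[...,1]<.2)&(P[...,1]>-.2)
print('hd',P[hd].round(3).tolist()[:40])
E
```

```text
scene mag [202. 211.] 114 zt 0.058 topmean [ 0.449 -0.175  0.055] mid [ 0.448 -0.174  0.053] sz [0.031 0.032 0.012]
scene mag [188. 238.] 153 zt 0.058 topmean [ 0.456 -0.27   0.055] mid [ 0.455 -0.269  0.054] sz [0.038 0.039 0.014]
scene cap [307. 125.] 463 zt 0.252 topmean [0.662 0.1   0.25 ] mid [0.661 0.117 0.249] sz [0.017 0.328 0.011]
scene cap [224. 224.] 74 zt 0.058 topmean [ 0.531 -0.19   0.055] mid [ 0.531 -0.189  0.053] sz [0.029 0.027 0.013]
scene cap [212. 247.] 85 zt 0.058 topmean [ 0.536 -0.272  0.056] mid [ 0.536 -0.27   0.055] sz [0.029 0.029 0.012]
scene turq [236. 208.] 107 zt 0.058 topmean [ 0.533 -0.12   0.055] mid [ 0.532 -0.118  0.053] sz [0.031 0.031 0.014]
scene turq [259. 217.] 115 zt 0.057 topmean [ 0.611 -0.118  0.055] mid [ 0.61  -0.116  0.054] sz [0.029 0.031 0.016]
top mag [295. 233.] 87 zt 0.058 topmean [ 0.457 -0.263  0.055] mid [ 0.457 -0.263  0.055] sz [0.037 0.036 0.014]
top mag [267. 234.] 85 zt 0.058 topmean [ 0.45  -0.168  0.055] mid [ 0.449 -0.168  0.055] sz [0.031 0.028 0.009]
top cap [171. 162.] 724 zt 0.252 topmean [0.662 0.122 0.249] mid [0.
[... 1113 characters left out ...]
9990463257]] 0.24974740484863778
blue 849 ((0.6612642407417297, 0.12330266833305359), (0.33939534425735474, 0.020185336470603943), 89.44389343261719) [[0.6499999761581421, -0.04600000008940697], [0.6700000166893005, -0.04600000008940697], [0.6729999780654907, 0.2930000126361847], [0.652999997138977, 0.2930000126361847]] 0.24925872720039188
hd [[0.618, -0.008, 0.238], [0.618, -0.01, 0.236], [0.618, -0.013, 0.237], [0.615, -0.008, 0.24], [0.615, -0.01, 0.238], [0.615, -0.013, 0.238], [0.616, -0.016, 0.236], [0.613, -0.007, 0.233], [0.612, -0.011, 0.242], [0.613, -0.013, 0.239], [0.613, -0.016, 0.234], [0.615, -0.016, 0.202], [0.61, -0.011, 0.239], [0.61, -0.013, 0.232], [0.611, -0.015, 0.219]]
```

```bash
cat >> h.py <<'E'
HX,HY,PHI=0.673,0.291,0.032     # hinge xy, closed yaw
def axes(th):
    p=PHI-th; return np.array([np.cos(p),np.sin(p),0]),np.array([-np.sin(p),np.cos(p),0])
def door(th,x,y,z):
    a,b=axes(th); return np.array([HX,HY,0])+a*x+b*y+np.array([0,0,z])
def down(yv):  # tool z down, tool y along yv
    y=np.array(yv,float); y[2]=0; y/=np.linalg.norm(y); z=np.array([0,0,-1.]); return np.stack([np.cross(y,z),y,z],1)
E
python3 - <<'E'
from h import *
s=sense(); print(np.array(s['tcp_rot']).round(2).tolist())
for sg in(1,-1):
    print(sg)
    for th in np.linspace(.04,1.55,6):
        q=inverse_kinematics(door(th,-.055,-.305,.224),down(sg*axes(th)[1]))
        print(round(th,2), None if q is None else np.round(q,2))
    for n,y in(('bot',-.1005),('box',-.2335)):
      for dy in(-.031,.031):
        q=inverse_kinematics(door(1.5,.053,y+dy,.216),down(sg*axes(1.5)[0])); print(n,None if q is None else np.round(q,2))
E
```

```text
[[-0.95, 0.32, -0.0], [0.32, 0.95, -0.0], [-0.0, -0.0, -1.0]]
1
0.04 [-0.34  0.42  0.39  1.74 -0.18  1.03  1.68]
0.34 [-0.46  0.27  0.42  1.94 -0.14  0.96  1.29]
0.64 [-0.6   0.15  0.38  2.08 -0.07  0.92  0.79]
0.95 [-0.76  0.09  0.32  2.15 -0.03  0.91  0.24]
1.25 [-0.92  0.11  0.28  2.12 -0.04  0.92 -0.27]
1.55 [-1.06  0.2   0.28  2.01 -0.07  0.94 -0.69]
bot [-0.93  0.42  0.62  1.81 -0.29  1.   -1.66]
bot [-0.86  0.52  0.62  1.67 -0.34  1.07 -1.6 ]
box [-1.09  0.18  0.6   2.08 -0.13  0.91 -1.88]
box [-1.02  0.3   0.62  1.96 -0.21  0.95 -1.76]
-1
0.04 [-0.61  0.49  0.79  1.75 -0.39  1.06 -1.26]
0.34 [-0.77  0.33  0.82  1.95 -0.29  0.98 -1.69]
0.64 [-1.21  0.25  1.13  2.11 -0.28  0.95 -2.1 ]
0.95 None
1.25 [ 0.34  0.3  -1.16  2.06  0.33  0.98  2.5 ]
1.55 [-0.54  0.23 -0.32  1.98  0.09  0.95  2.29]
bot [-0.52  0.37  0.08  1.79 -0.04  0.99  1.25]
bot [-0.48  0.46  0.08  1.64 -0.04  1.04  1.28]
box [-0.65  0.17  0.1   2.06 -0.02  0.91  1.14]
box [-0.59  0.26  0.09  1.94 -0.03  0.94  1.2 ]
```

Run:
```python
from h import *
s=sense(); p=np.array(s['position']); move_l(p+[0,0,.12])
R=down(axes(.041)[1]); g=door(.041,-.055,-.305,.224)
movep(g+[0,0,.12],R); 
im=snap('wrist'); save('w1',im[0],1.3)
c=(move_l(g,feed=.08,until_force=8)); print('contact',c,sense()['position'],sense()['wrist_force'])
if not c:
    command_gripper(0.0,30); s=sense(); print(s['finger_gap'],s['gripper_force'],s['position'],s['wrist_force'],s['time_s'])
```

```text
contact False [ 0.61556675 -0.01354803  0.22452346] [ 0.08005893 -0.14318057 -1.18298116]
0.01009458147614902 29.235373735427856 [ 0.6156911  -0.01123542  0.22412081] [-1.78877665e-03  6.27080011e+00  4.38413489e-01] 6.1167
```

View pics/w1.png

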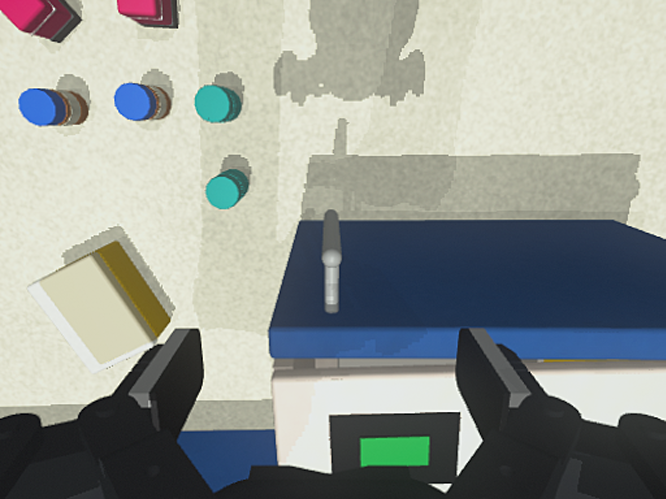

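The bar handle is in frame at (330,258), and the grip is now on it. The finger gap of 10 mm matches the bar. The 6 N sideways force says the hinge sits about 3 mm further in +y, so I'll correct for that and pull.

```bash
sed -i 's/HY,PHI=0.673,0.291/HY,PHI=0.673,0.294/' h.py
python3 - <<'E'
from h import *
dr=0
for th in np.arange(.1,1.56,.12):
    a,b=axes(th)
    move_l(door(th,-.055,-.305+dr,.224),down(b),feed=.09)
    s=sense(); F=np.array(s['wrist_force']); dr+=.00025*(F@b)
    print(th.round(2),'Fr',(F@b).round(1),'Ft',(F@a).round(1),'dr',round(dr,4),round(s['finger_gap'],4),round(s['time_s'],1))
    if np.linalg.norm(F)>60: break
v=snap('top'); save('t2',v[0],1.5)
E
```

```text
0.1 Fr -0.6 Ft -0.4 dr -0.0002 0.01 6.5
0.22 Fr -2.0 Ft -0.5 dr -0.0006 0.0103 7.0
0.34 Fr -2.9 Ft -0.5 dr -0.0014 0.0102 7.6
0.46 Fr -1.5 Ft -0.3 dr -0.0017 0.0101 8.2
0.58 Fr 0.6 Ft 0.0 dr -0.0016 0.0101 8.8
0.7 Fr 1.7 Ft 0.3 dr -0.0012 0.0105 9.3
0.82 Fr -1.4 Ft -0.5 dr -0.0015 0.0103 9.9
0.94 Fr -0.1 Ft -1.1 dr -0.0016 0.0098 10.4
1.06 Fr 0.3 Ft 0.5 dr -0.0015 0.0104 11.0
1.18 Fr -0.9 Ft -0.2 dr -0.0017 0.01 11.6
1.3 Fr 1.5 Ft -0.3 dr -0.0013 0.0098 12.2
1.42 Fr 0.5 Ft -1.0 dr -0.0012 0.0102 12.7
1.54 Fr -0.6 Ft -0.4 dr -0.0013 0.0102 13.3
```

View pics/t2.png

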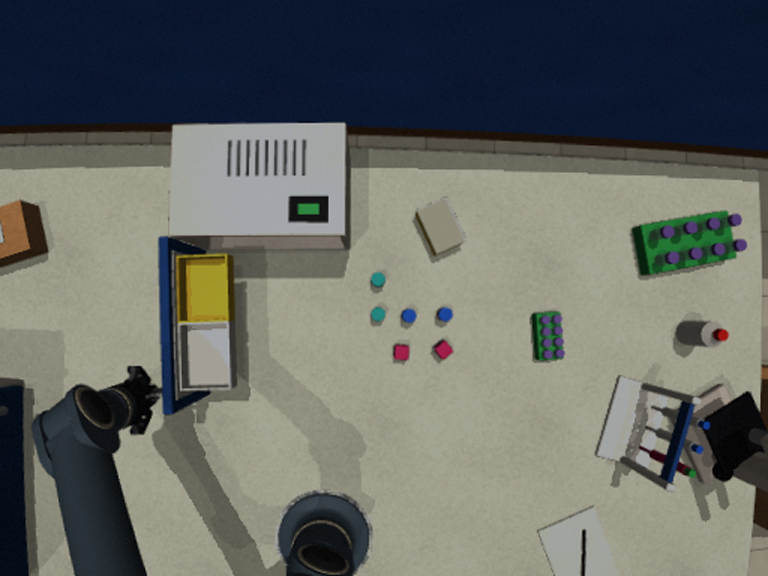

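The door is open at about 1.54 rad, with the yellow bin at (203,288) and the white bin at (203,355). The bottles and boxes haven't moved.

```bash
cat >> m.py <<'E'
def find(v):
    """objects on bench: dict kind->list of (xy, boxyaw, npix) from top faces"""
    P=cloud(v); out={}
    for k,m in masks(v[0]).items():
        out[k]=[]
        for c in comps(v,m&(P[...,2]>.045)&(P[...,2]<.068),40):
            q=P[c][:,:2].astype(np.float32); r=cv2.minAreaRect(q)
            out[k].append((np.array(r[0]).round(4),round(np.deg2rad(r[2]),3),np.round(r[1],3),int(c.sum()),np.argwhere(c).mean(0)[::-1].round(0)))
    return out
E
python3 - <<'E'
from m import *
command_gripper(.06,30)
p=np.array(sense()['position']); move_l(p+[0,0,.15],feed=.2)
movep([.45,-.22,.36],down([1,0,0]))
v=snap('wrist'); save('w3',v[0],1.5)
for k,o in find(v).items():
    for x in o: print(k,*x)
print(sense()['time_s'],np.round(sense()['joint_pos'],2))
t=find(snap('top'))
for k,o in t.items():
    for x in o: print(k,*x)
E
```

```text
mag [ 0.446  -0.1694] 1.515 [0.031 0.031] 641 [250. 109.]
mag [ 0.4535 -0.2649] 0.682 [0.031 0.031] 523 [255. 184.]
cap [ 0.5287 -0.1844] 0.001 [0.029 0.029] 481 [317. 122.]
cap [ 0.5338 -0.2669] 1.363 [0.029 0.029] 393 [317. 186.]
turq [ 0.6093 -0.1133] 1.498 [0.029 0.03 ] 587 [390.  60.]
turq [ 0.5305 -0.1156] 0.065 [0.029 0.03 ] 578 [322.  62.]
16.825 [-0.28  0.1   0.71  1.82 -0.07  1.25  0.46]
mag [ 0.449  -0.1691] 0.004 [0.03 0.03] 84 [267. 234.]
cap [ 0.5317 -0.1842] 0.807 [0.026 0.026] 60 [272. 210.]
cap [ 0.535  -0.2655] 0.022 [0.024 0.024] 57 [296. 209.]
turq [ 0.6109 -0.1133] 0.023 [0.027 0.027] 63 [252. 186.]
turq [ 0.5334 -0.1135] 0.804 [0.026 0.026] 60 [252. 209.]
```

View pics/w3.png

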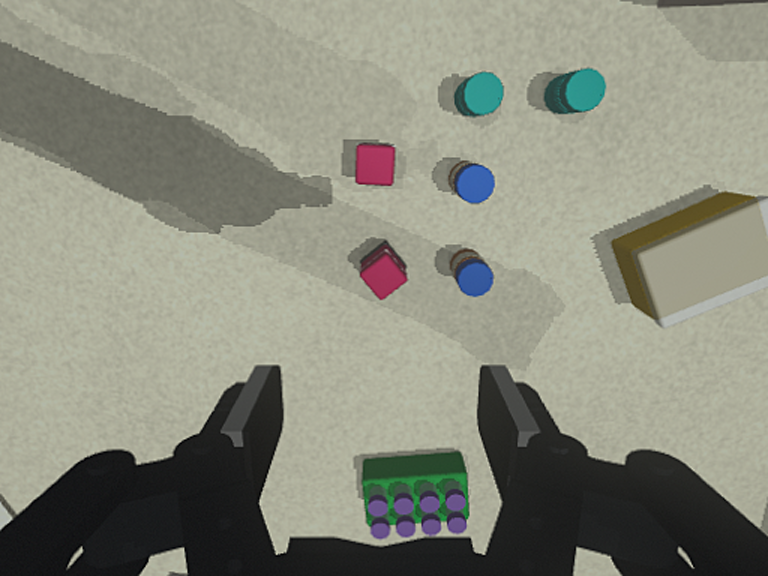

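Candidates in wrist pixels: blue caps at (317,122) and (317,186), turquoise caps at (322,62) and (390,60). The blue-capped pair with brown glass fits the description; the turquoise pair are look-alikes. I'll confirm with an enlarged crop.

Run:
```python
import cv2
i=cv2.imread('pics/w3.png')[40:320,330:620]; cv2.imwrite('pics/c4.png',cv2.resize(i,None,fx=2,fy=2,interpolation=cv2.INTER_CUBIC))
```

```text
(no output)
```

View pics/c4.png

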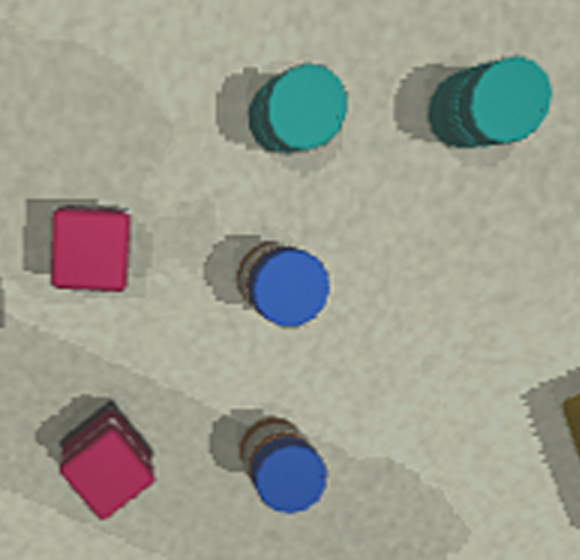

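The crop confirms two amber bottles with blue caps, two magenta boxes and two turquoise look-alikes. Next I'll check the bin location and place one bottle.

```bash
cat > pp.py <<'E'
from m import *
TH=1.54; BY={'cap':-.1005,'mag':-.2335}
def look():
    movep([.45,-.22,.36],down([1,0,0])); return find(snap('wrist'))
def pick(o,kind):
    xy,yaw=o[0],o[1]
    if kind=='mag':
        c=[yaw+k*np.pi/2 for k in range(4)]; yaw=min(c,key=lambda t:abs(np.arctan2(np.sin(t),np.cos(t)))); 
    else: yaw=0
    R=down([np.cos(yaw),np.sin(yaw),0]); g=np.array([xy[0],xy[1],.048])
    command_gripper(.06,40)
    movep(g+[0,0,.1],R); c=move_l(g,feed=.12,until_force=8)
    if c: print('contact!',sense()['position'],sense()['wrist_force']); move_l(g+[0,0,.1]); return False
    command_gripper(0,40); s=sense(); print('grip',s['finger_gap'],s['gripper_force'])
    move_l(g+[0,0,.30],feed=.25); s=sense(); print('lifted',s['finger_gap'])
    return s['finger_gap']>.025
def place(kind,dy,dx=0):
    R=down(-axes(TH)[0]); g=door(TH,.053+dx,BY[kind]+dy,.165+.048+.002)
    movep(g+[0,0,.14],R); move_l(g+[0,0,.06],feed=.2)
    c=move_l(g,feed=.08,until_force=8); s=sense(); print('placed',c,np.round(s['position'],4),g.round(4),np.round(s['wrist_force'],1))
    if c and s['position'][2]>g[2]+.01: return False
    command_gripper(.047,40); move_l(g+[0,0,.12],feed=.15); print('t',s['time_s']); return True
E
python3 - <<'E'
from pp import *
import sys
v=snap('top'); P=cloud(v); h=cv2.cvtColor(v[0],cv2.COLOR_RGB2HSV).astype(int)
y=(h[...,0]>20)&(h[...,0]<34)&(h[...,1]>130)&(P[...,2]>.15)&(P[...,2]<.225)
c=max(comps(v,y),key=lambda c:c.sum()); r=cv2.minAreaRect(P[c][:,:2].astype(np.float32)); pr=door(TH,.053,-.1005,0)
print('yellow',r,pr)
d=np.array(r[0])-pr[:2]
if np.linalg.norm(d)>.008: sys.exit('bin off')
o=look()['cap']; t=min(o,key=lambda x:x[0][1]); print(t)
if pick(t,'cap'): print(place('cap',.031))
E
```

```text
yellow ((0.5771381855010986, 0.23507222533226013), (0.13195253908634186, 0.10542365163564682), 3.7060251235961914) [0.57602411 0.23479758 0.        ]
(array([ 0.5337, -0.2668]), np.float64(0.512), array([0.029, 0.029]), 395, array([317., 185.]))
grip 0.030524081804389612 39.46333944797516
lifted 0.0304797615695013
placed True [0.6058 0.2366 0.2139] [0.607  0.2367 0.215 ] [-1.  -0.1  3.9]
t 24.2167
True
```

Run:
```python
from pp import *
import sys
for kind,dy in(('cap',-.031),('mag',.031),('mag',-.031)):
    o=look()[kind]; print(kind,[(x[0],x[1]) for x in o])
    t=min(o,key=lambda x:x[0][1])
    if not pick(t,kind): sys.exit('pick')
    if not place(kind,dy): sys.exit('place')
o=look(); print({k:[x[0] for x in l] for k,l in o.items()})
v=snap('top'); save('t5',v[0][140:290,80:340],3); s=snap('scene'); save('s5',s[0],1.5)
```

```text
cap [(array([ 0.5288, -0.1845]), np.float64(1.568))]
grip 0.030561520421948176 39.43826973438263
lifted 0.030750090087644365
placed True [0.5441 0.2327 0.2138] [0.5451 0.2329 0.215 ] [-1.  -0.8  4.1]
t 34.0583
mag [(array([ 0.4459, -0.1697]), np.float64(1.519)), (array([ 0.4534, -0.265 ]), np.float64(0.68))]
grip 0.0311426747108651 40.2773916721344
lifted 0.031217717866658286
placed True [0.4732 0.228  0.2137] [0.4742 0.2284 0.215 ] [-0.9 -0.1  4.5]
t 44.15
mag [(array([ 0.446 , -0.1694]), np.float64(1.516))]
grip 0.031373360779921 39.91956353187561
lifted 0.03128621155692699
placed False [0.4127 0.2247 0.2154] [0.4123 0.2245 0.215 ] [-0.3  0.4 -1.5]
t 53.8833
{'mag': [], 'cap': [], 'turq': [array([ 0.6096, -0.1131]), array([ 0.5303, -0.1156])]}
```

View pics/t5.png

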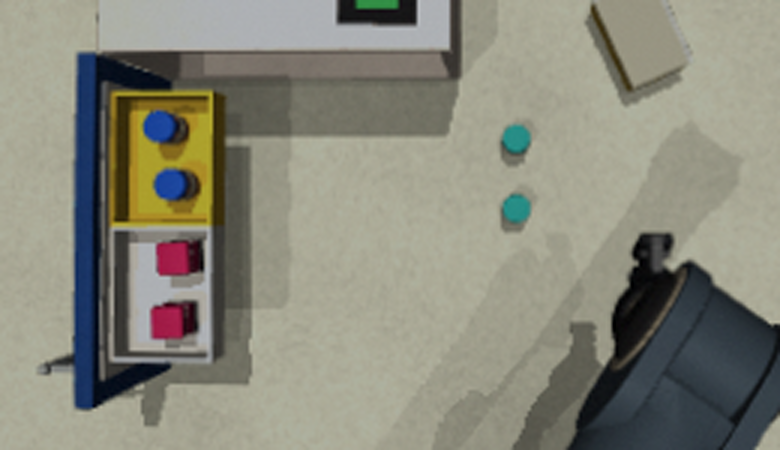

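View pics/s5.png

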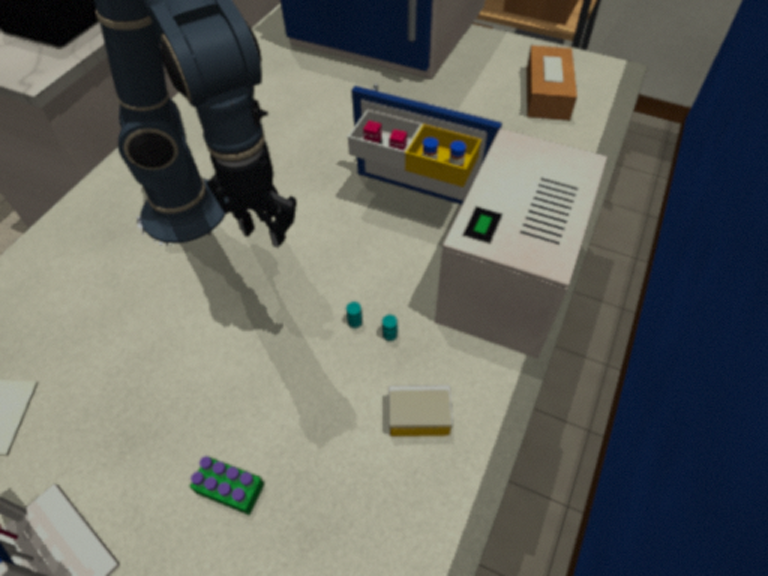

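All four stand in the right bins: blue caps at (163,127) and (170,185), magenta at (178,258) and (172,320) in the crop. Both look-alikes and both bystanders are untouched. Next I'll measure the door angle, take the handle again and close slowly.

Run:
```python
from m import *
import sys
v=snap('top'); P=cloud(v); h=cv2.cvtColor(v[0],cv2.COLOR_RGB2HSV).astype(int)
b=(h[...,0]>100)&(h[...,0]<130)&(h[...,1]>120)&(P[...,2]>.238)&(P[...,2]<.262)&(P[...,1]>.2)&(P[...,1]<.4)
c=max(comps(v,b),key=lambda c:c.sum()); q=P[c][:,:2].astype(np.float32)
l=cv2.fitLine(q,cv2.DIST_L2,0,.01,.01).ravel(); psi=-np.arctan2(abs(l[0]),l[1]*np.sign(l[0])); th=PHI-psi; print('th',th,l)
if abs(th-1.54)>.06: sys.exit('check')
th=1.54
g=door(th,-.055,-.3065,.224); R=down(axes(th)[1])
p=np.array(sense()['position']); movep(g+[0,0,.15],R)
command_gripper(.06,30); c=move_l(g,feed=.1,until_force=8); print('contact',c)
if c: move_l(g+[0,0,.15]); sys.exit()
command_gripper(0,30); s=sense(); print(s['finger_gap'],s['position'],g,s['wrist_force'])
if s['finger_gap']<.006: sys.exit('missed')
dr=-.0013
for th in list(np.arange(1.44,.1,-.12))+[.06,0.02,-.01]:
    a,b=axes(th); move_l(door(th,-.055,-.305+dr,.224),down(b),feed=.06 if th>.2 else .03)
    s=sense(); F=np.array(s['wrist_force']); dr+=.00025*(F@b)
    print(round(th,2),'Fr',(F@b).round(1),'Ft',(F@a).round(1),'dr',round(dr,4),round(s['finger_gap'],4),round(s['time_s'],1))
    if np.linalg.norm(F)>30: break
v=snap('top'); save('t6',v[0][70:290,80:340],3)
```

```text
th 1.5785757 [0.9997067  0.02421826 0.50242156 0.29652244]
contact False
0.010152268510996307 [0.36580371 0.32927567 0.22436149] [0.3636526  0.32965717 0.224     ] [ 5.11141628  0.27346944 -2.59070277]
1.44 Fr 5.5 Ft 2.1 dr 0.0001 0.01 62.1
1.32 Fr 3.6 Ft 1.2 dr 0.001 0.0098 62.9
1.2 Fr -0.2 Ft 0.6 dr 0.0009 0.01 63.6
1.08 Fr -1.3 Ft 0.9 dr 0.0006 0.0097 64.4
0.96 Fr -0.5 Ft -0.7 dr 0.0005 0.0099 65.2
0.84 Fr -0.4 Ft 1.5 dr 0.0004 0.0097 65.9
0.72 Fr -0.1 Ft 0.3 dr 0.0003 0.0098 66.7
0.6 Fr 1.0 Ft -0.3 dr 0.0006 0.0101 67.5
0.48 Fr -0.9 Ft -0.1 dr 0.0004 0.0097 68.2
0.36 Fr 0.2 Ft 0.1 dr 0.0004 0.0099 69.0
0.24 Fr -0.8 Ft 0.7 dr 0.0002 0.01 69.8
0.12 Fr -0.4 Ft 0.2 dr 0.0001 0.0099 71.1
0.06 Fr 0.3 Ft 0.2 dr 0.0002 0.0095 71.9
0.02 Fr 0.5 Ft -0.0 dr 0.0003 0.0099 72.5
-0.01 Fr 0.0 Ft 0.1 dr 0.0003 0.0101 72.9
```

There is no stop contact yet, so I'll push on in small steps until the door seats.

Run:
```python
from m import *
for th in np.arange(-.02,-.09,-.008):
    a,b=axes(th); move_l(door(th,-.055,-.3047,.224),down(b),feed=.02)
    sleep(.1); s=sense(); F=np.array(s['wrist_force']); print(round(th,3),(F@a).round(1),(F@b).round(1),s['position'][0].round(4))
    if F@a<-6: break
command_gripper(.05,20); p=np.array(sense()['position'])
move_l(p+[0,0,.16],feed=.12); 
movep([.45,-.22,.36],down([1,0,0]))
v=snap('top'); P=cloud(v); hh=cv2.cvtColor(v[0],cv2.COLOR_RGB2HSV).astype(int); save('t7',v[0][70:290,80:340],3)
b=(hh[...,0]>100)&(hh[...,0]<130)&(hh[...,1]>120)&(P[...,2]>.238)&(P[...,2]<.262)&(P[...,1]>-.1)&(P[...,1]<.35)
c=max(comps(v,b),key=lambda c:c.sum()); l=cv2.fitLine(P[c][:,:2].astype(np.float32),cv2.DIST_L2,0,.01,.01).ravel()
q=P[c]; print('door psi',np.arctan(-l[0]/l[1]),'x',q[:,0].min(),q[:,0].max(),sense()['time_s'])
```

```text
-0.02 0.5 -0.8 0.6344
-0.028 -2.5 0.7 0.6359
-0.036 -8.7 2.2 0.636
door psi 0.027144866 x 0.6537956801648876 0.6811903349662958 77.2917
```

View pics/t7.png

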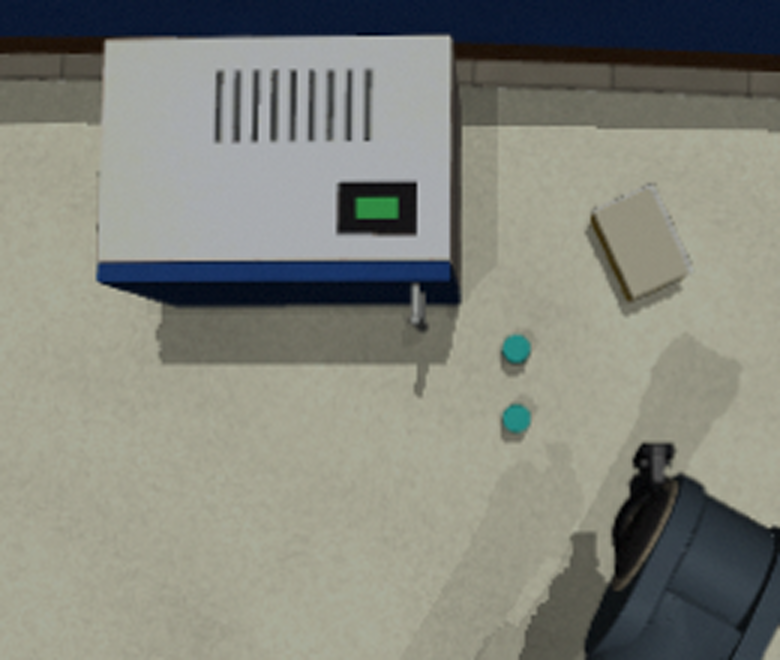

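The door's blue edge at (280,270) sits flush along the cabinet front. The handle met a hard stop at 8.7 N, and the robot is clear.

```bash
python3 -c "
from rig import *
print(finish_job())"
```

```text
the job is handed in; nothing more can be done
None
```

The job is handed in: two bottles are in the yellow bin and two boxes in the white bin, and the door is shut to its stop at about 77 s of the 210 s; their standing was last checked just before closing, and no verdict came back.

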